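# Free the seized plugs and load the next cast

### The job

Get the duplicating stand ready for the next cast. Set plaster has seized the orange-handled plugs in the bar: work each one out by twisting it to and fro while pulling up gently (a straight pull only drags the bar up off its base, which must not happen) and put all of them in the green mixing bowl. Then lay the peach-coloured plaster cast flat and square on the blue seat, teeth up, so that it holds the sensing pin down; leave the small brown bottle and the red-lidded jar where they are.

Things in the scene. Friction and masses are not known exactly. Their poses are not given: they have to be found in the camera images.
- stand: plug stand, fixed to the table: grey base plate 80 x 186 x 8 mm with a guide post (top 52 mm above the table) 84 mm from its centre at either end; origin under its centre on the table, y along the row, z up. On it lies the aluminium bar 50 x 150 mm (x, y), top 46 mm above the table, with three sockets 50 mm apart at y = -50, 0, 50 mm of this frame, x = 0
- bar (a joint): how far the bar has been lifted off its base (m): 0 at rest, up to 0.02. The bar weighs 0.85 kg and only its weight holds it down, so more than about 8 N of upward pull on a seized plug lifts it; it must never rise 6 mm
- plug0: plug 0 (may be absent), 72 mm tall, 60 g: steel shank 18 mm in diameter and 34 mm long with a plaster-white collar, above it (40 to 72 mm over the origin) a flat upright orange handle 12 mm thick in the plug's y, 28 mm wide in its x. Origin: centre of the shank's lower end, z along the shank to the handle. At the start it stands upright in the bar, lower end 14 mm above the table
- plug1: plug 1 (may be absent), 72 mm tall, 60 g: steel shank 18 mm in diameter and 34 mm long with a plaster-white collar, above it (40 to 72 mm over the origin) a flat upright orange handle 12 mm thick in the plug's y, 28 mm wide in its x. Origin: centre of the shank's lower end, z along the shank to the handle. At the start it stands upright in the bar, lower end 14 mm above the table
- plug2: plug 2 (may be absent), 72 mm tall, 60 g: steel shank 18 mm in diameter and 34 mm long with a plaster-white collar, above it (40 to 72 mm over the origin) a flat upright orange handle 12 mm thick in the plug's y, 28 mm wide in its x. Origin: centre of the shank's lower end, z along the shank to the handle. At the start it stands upright in the bar, lower end 14 mm above the table
- plug0_grip (a point): middle of the plug's orange handle, 57 mm above its origin along its z. Every plug is gripped in its socket by sprung pads: 12 to 20 N against a straight pull, but only a fraction of it while the plug turns: rising 2 mm or less per 0.8 rad of turn is safe. Turning takes about 0.15 N m, either way, no end stop, any amplitude. It is free after rising 28 mm, clear of the bar after 34 mm
- plug0_mid (a point): middle of the plug's length, 36 mm above its origin along its z
- plug1_grip (a point): middle of the plug's orange handle, 57 mm above its origin along its z
- plug1_mid (a point): middle of the plug's length, 36 mm above its origin along its z
- plug2_grip (a point): middle of the plug's orange handle, 57 mm above its origin along its z
- plug2_mid (a point): middle of the plug's length, 36 mm above its origin along its z
- bowl: green rubber mixing bowl, loose, 250 g, 66 mm high, 116 mm across the rim, about 60 mm across the inner floor (8 mm above the table); origin under its centre
- cast: peach-coloured plaster cast of a dental arch, loose, 120 g, 57 x 70 mm (x, y) and 26 mm high, its solid base 16 mm high with flat underside; origin at the centre of its underside, z up; grip it across its 57 mm x width
- seat: cast seat, fixed: blue block 46 x 92 mm (x, y) with its top 20 mm above the table, on a grey foot 50 x 110 x 6 mm; black lips 6 mm high at both y ends leave 80 mm between them for the cast's 70 mm length, the cast overhangs the block by 5 mm at either x side; origin under its centre on the table
- seat_top (a point): centre of the seat's top face, 20 mm above the table, where the cast's origin belongs; axes as the seat's (cast x along seat x, either way round)
- pin (a joint): travel of the brass sensing pin in the middle of the seat (m): 0 up (6 mm proud), 0.006 flush; takes about 0.5 N, the cast's weight holds it down
- oil_bottle: small brown bottle with a black cap, 38 mm across, 68 mm high, loose, bystander; origin under its centre
- jar_red: jar with a red lid, 52 mm across, 62 mm high, bystander; origin under its centre
Things that resemble listed ones, but are neither listed nor needed, are in the scene too. What is shaped like the plug2 but black or turquoise is not meant.

How it is judged:
By the outcome, as a careful person would: the job done as asked, in the order asked, and still so for the second after the job is handed in, with the robot touching nothing.
Of plug0, plug1, plug2 only 2 to 3 are there at a start; the rules pass over those that are not, and their reading is None.
At some moment in a run one of bowl may be knocked a few centimetres aside while the robot is not near it.
Once in a run the grip may slacken for a moment while it holds something.
It also fails if it takes over 210 s, if anything falls off the work surface, if the arm or the gripper's body presses on something with over 40 N, if the wrist force passes 120 N, or if a joint passes its speed limit or range.

### The arm

A 6-joint arm with a two-finger parallel gripper is mounted at the origin on a cart in front of the work surface, level with it; the furniture and walls round the work are solid. World frame = base frame: x ahead of the robot, y to its left, z up, the work surface at z = 0. Lengths are in mm, angles in rad, forces in N, time in s.
With the tool pointing down it reaches from about 300 to 875 mm from the base axis. Payload 4.2 kg.
Tool frame: the origin (TCP) lies between the finger pads; the fingertips stand 17 mm ahead of it and the grasp point (between the pads) lies 2 mm behind it; z points along the fingers, y is the line along which they close (so a half turn about z gives the same grasp; the last joint's range is limited). The gripper opens to 85 mm and grips with 20 to 120 N. Pads are 22 mm wide; open, the fingers measure 114 mm over their backs; the gripper's body (76 mm by 85 mm) begins 54 mm behind the grasp point. The pads swing forward as they close: fully open they stand 13 mm farther back than shut.
Start: joints at [1.143, 0.32, 1.565, -0, 1.257, -0.02], TCP at [228.042, 527.86, 248.338] pointing down, gripper open.
Joint ranges: [-3.11, 3.11], [-0.84, 2.01], [0.21, 2.61], [-1.34, 4.49], [0.05, 2.63], [-2.56, 2.56]. Speed limits (rad/s): [2.57, 2.57, 3.14, 3.14, 3.14, 3.14].

### API

Orientations are given as a unit quaternion [w, x, y, z].
In Python, from station import bot, grab_frame, camera_model gives the robot as it stands.
- The arm moves only by the shell command python3 -m crank 'ROWS' [FORCE]. ROWS is text: rows parted by semicolons, each of 7 numbers parted by spaces: the shift along the tool's x, y, z in mm, then the turn, a rotation vector about the tool's x, y, z in rad, then the closure in counts, from 0 (fully open) to 255 (shut). In form: tx ty tz ax ay az gripper; .... A call has 1 to 5 rows; each row is the pose to reach, as a shift and turn from the pose commanded when the call began, along the tool's axes at that moment; what a row does not reach only later rows make up. A row lasts 1/10 s, in which the tool goes at most 50 mm and 8.59 degrees, less where a joint would pass 70% of its speed; a pose out of reach is approached as far as the arm can. A call with a gripper value outside its range is refused whole. The fingers move at their own pace and stop on an object; FORCE is the grip in N (left out, the last holds). Time passes only in rows, so rows that repeat a pose let the fingers close. It gives the time, the measured TCP pose, the force, the opening and the grip force at its end, in the units of the state.
- bot.observe(): the state, without advancing time (a new reading comes with each control period).
- grab_frame(name): name is "scene" or "top" or "wrist"; returns (picture, depth): 384x512x3 uint8, red, green, blue; 384x512 float32, mm along the optical axis (not along the pixel's ray), 0 where there is no reading.
- camera_model(name): a dict with "fx", "fy", "cx", "cy" (pixels), "R" (3x3) and "t" (3): a world point X has camera coordinates R X + t. Camera axes: x right, y down, z forward; pixel columns grow to the right and rows downward; lengths in mm; the calibration is good to about 2 mm. A picture is of the moment at which its call begins: read the wrist's pose just before it. camera_model takes no time and is no camera call; for the wrist camera it gives the pose at the moment of the call.
- bot.close_job(): hands the job in; it is judged then, once.
The state is a dict: "clock": time; "joints": joint angles; "joint_vel": joint speeds; "effort": joint torques, N m; "ee_pos": TCP position; "ee_rot": TCP orientation; "contact_force": force on the tool from outside, world axes, zero at the start; "torque": the same for the moment, N m; "width": finger opening in mm; "gripper_force": force on a finger pad.
Only numpy, scipy, OpenCV 4.12 (cv2) and the standard library are available. Lean on these libraries where they do the work, as an engineer would, in place of code of your own. Each camera call takes 0.05 s, during which the arm holds its last target. There are 200 camera calls.

## Working session

There is one attempt and no reset: what is moved stays moved. The work goes in short steps, Python scripts to look and compute and a shell command to move; the robot and the scene stay as the last step left them, time stands still between calls to the robot, and variables do not carry over. Pictures are saved under pics/ and viewed, at most 14 in all, crops included, and the job is handed in when it is done.

```bash
ls; mkdir -p pics
python3 - <<'E'
from station import bot, grab_frame, camera_model
import cv2, numpy as np
for n in ("scene","top"):
    p,d=grab_frame(n); cv2.imwrite(f"pics/{n}0.png",p[:,:,::-1]); np.savez(f"{n}0.npz",p=p,d=d)
    m=camera_model(n); print(n,{k:np.round(v,3).tolist() for k,v in m.items()})
print(bot.observe())
E
```

```text
pics
scene {'fx': 376.707, 'fy': 376.707, 'cx': 257.775, 'cy': 190.132, 'R': [[0.752, -0.659, 0.021], [-0.358, -0.434, -0.827], [0.554, 0.614, -0.562]], 't': [-371.349, 304.169, 611.257]}
top {'fx': 362.758, 'fy': 362.758, 'cx': 252.991, 'cy': 190.642, 'R': [[-0.005, -1.0, 0.004], [-0.979, 0.004, -0.206], [0.206, -0.005, -0.979]], 't': [67.234, 553.561, 1030.611]}
{'clock': 0.1, 'joints': array([ 1.14300732e+00,  3.20248516e-01,  1.56555029e+00, -2.12097373e-05,
        1.25739932e+00, -2.00242867e-02]), 'joint_vel': array([-0.00012256, -0.00260288, -0.00133065, -0.00203581, -0.00060784,
       -0.00021083]), 'effort': array([-6.77360040e-04, -4.16410303e+01, -2.34702963e+01, -1.05564852e-04,
        4.89948652e-03, -3.75070982e-06]), 'ee_pos': array([227.87510072, 527.48896454, 247.55712581]), 'ee_rot': array([-1.68406457e-04,  2.02469521e-01,  9.79288236e-01, -7.84939467e-04]), 'contact_force': array([ 0.15780559, -0.37429542, -0.09768093]), 'torque': array([0.02166747, 0.04867161, 0.0170503 ]), 'gripper_force': 0.0, 'width': 85.67097887620179}
```

View pics/scene0.png

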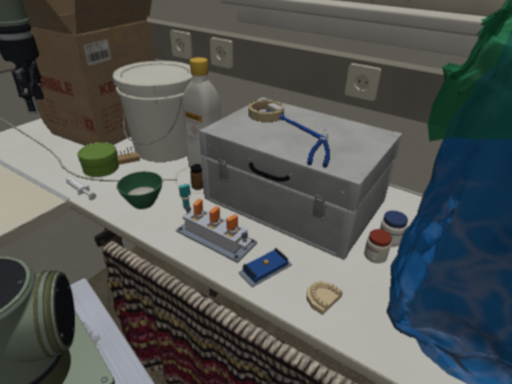

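View pics/top0.png

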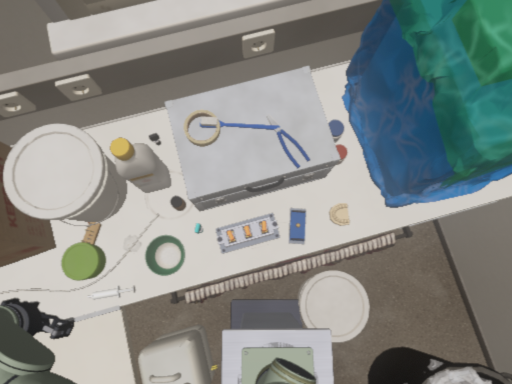

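The scene view shows three orange plugs at (199,207), (214,215) and (232,223), with the blue seat at (265,264) and the cast at (324,296). The green bowl is at (139,190).

Possible mix-ups:
- The turquoise plug at (185,197) is a decoy, and so is anything black and plug-shaped.
- The lime lidded tub at (99,159) is not the bowl at (139,190).
- The tan ring on the toolbox at (266,110) is not the cast at (324,296).
- The blue-lidded jar at (395,225) is not the red-lidded one.

Next I'll measure and check a crop.

```bash
cat > h.py <<'E'
from station import bot, grab_frame, camera_model
import cv2, numpy as np
from scipy.spatial.transform import Rotation as Ro
def world(d,m):
    v,u=np.mgrid[0:384,0:512]; c=np.dstack([(u-m['cx'])/m['fx']*d,(v-m['cy'])/m['fy']*d,d])
    return (c-np.array(m['t']))@np.array(m['R'])
def ray(m,u,v,z):
    R=np.array(m['R']);t=np.array(m['t']);o=-R.T@t
    r=R.T@np.array([(u-m['cx'])/m['fx'],(v-m['cy'])/m['fy'],1]); return o+r*(z-o[2])/r[2]
COL=dict(orange=((4,140,110),(16,255,255)),peach=((8,40,130),(22,150,255)),blue=((105,120,50),(120,255,255)),green=((68,80,30),(85,255,255)),turq=((86,100,60),(100,255,255)),red=((0,120,60),(6,255,255)))
def blobs(p,c,amin=15):
    h=cv2.cvtColor(p,cv2.COLOR_RGB2HSV); k=cv2.inRange(h,*map(np.array,COL[c]))
    n,l,s,ce=cv2.connectedComponentsWithStats(k)
    return [(l==i) for i in range(1,n) if s[i,4]>=amin]
def tcp():
    o=bot.observe(); q=o['ee_rot']; return o,o['ee_pos'],Ro.from_quat(np.r_[q[1:],q[0]])
def go(target,yaw=None,pos=None,R=None):
    "shift in tool axes, and turn about tool z so tool y aligns (mod pi) with world yaw"
    o,p,r=tcp(); s=r.inv().apply(np.array(target)-p); out=[np.round(s,1)]
    y=r.apply([0,1,0]); a=np.arctan2(y[1],y[0])
    if yaw is not None:
        dz=(yaw-a+np.pi/2)%np.pi-np.pi/2; out.append(round(-dz,3))
    z=r.apply([0,0,1]); tilt=r.inv().apply(np.cross(z,[0,0,-1]))
    return out,'yaw',round(a,3),'tilt fix',np.round(tilt,4)
E
python3 - <<'E'
from h import *
for n in ("top","scene"):
    z=np.load(f"{n}0.npz");p,d=z['p'],z['d'];m=camera_model(n);W=world(d,m)
    for c in COL:
        for k in blobs(p,c,12):
            if c in('blue','green') and k.sum()<150: continue
            v,u=np.nonzero(k);X=W[k];md=np.median(X,0)
            if k.sum()>6000: continue
            print(n,c,k.sum(),(int(u.mean()),int(v.mean())),np.round(md).tolist(),np.round(np.percentile(X,[3,97],axis=0)).tolist())
z=np.load("scene0.npz")['p'][130:330,80:360];cv2.imwrite("pics/c1.png",cv2.resize(z[:,:,::-1],None,fx=2.8,fy=2.8,interpolation=cv2.INTER_CUBIC))
E
```

```text
top peach 317 (200, 127) [684.0, 204.0, 229.0] [[644.0, 156.0, 221.0], [733.0, 242.0, 233.0]]
top peach 131 (121, 149) [593.0, 365.0, 323.0] [[580.0, 352.0, 299.0], [624.0, 394.0, 327.0]]
top peach 341 (339, 213) [488.0, -201.0, 17.0] [[460.0, -224.0, 12.0], [519.0, -175.0, 26.0]]
top peach 65 (263, 226) [444.0, 34.0, 84.0] [[432.0, 26.0, 13.0], [459.0, 44.0, 90.0]]
top peach 242 (90, 232) [436.0, 555.0, 17.0] [[406.0, 536.0, 9.0], [464.0, 577.0, 41.0]]
top peach 69 (247, 231) [431.0, 82.0, 82.0] [[419.0, 74.0, 13.0], [449.0, 91.0, 88.0]]
top peach 68 (230, 235) [419.0, 131.0, 82.0] [[406.0, 121.0, 13.0], [435.0, 139.0, 89.0]]
top blue 4947 (384, 114) [702.0, -278.0, 237.0] [[530.0, -323.0, 108.0], [905.0, -227.0, 393.0]]
top blue 264 (446, 190) [547.0, -518.0, 20.0] [[528.0, -600.0, 13.0], [570.0, -415.0, 191.0]]
top blue 192 (393, 198) [509.0, -318.0, 161.0] [[494.0, -328.0, 96.0], [544.0, -300.0, 203.0]]
top green 4412 (447, 92) [647.0, -286.0, 510.0] [[497.0, -375.0, 469.0], [832.0, -230.0, 527.0]]
top green 3990 (486, 37) [704.0, -323.0, 589.0] [[632.0, -351.0, 558.0], [759.0, -
[... 1753 characters left out ...]
25.0, -214.0, 67.0], [764.0, -173.0, 71.0]]
scene blue 641 (265, 265) [448.0, -77.0, 19.0] [[408.0, -95.0, 12.0], [492.0, -51.0, 22.0]]
scene green 4434 (473, 70) [503.0, -328.0, 485.0] [[481.0, -364.0, 411.0], [683.0, -267.0, 528.0]]
scene green 897 (140, 187) [365.0, 342.0, 47.0] [[319.0, 266.0, 22.0], [415.0, 373.0, 64.0]]
scene turq 14 (492, 139) [502.0, -374.0, 417.0] [[500.0, -377.0, 406.0], [538.0, -371.0, 418.0]]
scene turq 91 (184, 189) [441.0, 224.0, 61.0] [[430.0, 221.0, 46.0], [451.0, 229.0, 72.0]]
scene turq 25 (185, 203) [439.0, 222.0, 20.0] [[434.0, 219.0, 12.0], [444.0, 225.0, 29.0]]
scene red 255 (380, 236) [670.0, -203.0, 61.0] [[651.0, -222.0, 57.0], [692.0, -184.0, 63.0]]
```

View pics/c1.png

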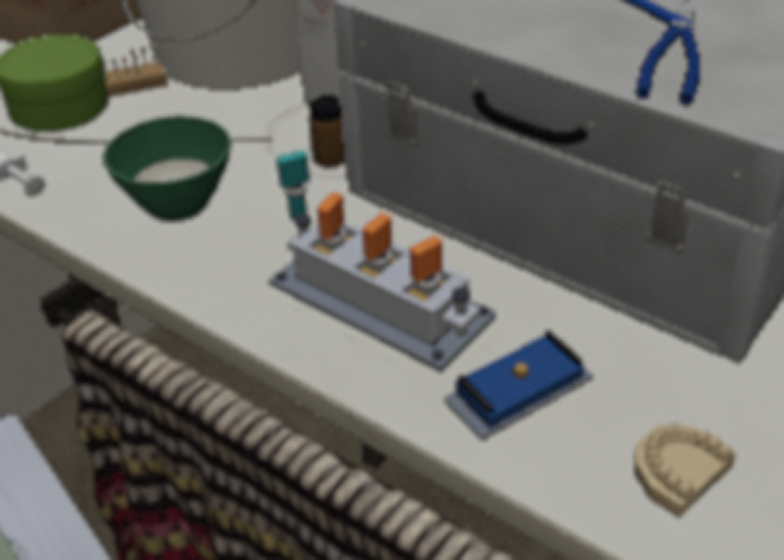

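The crop confirms three orange plugs, a turquoise decoy at crop (293,185), the dark green open bowl, the seat with its brass pin, and the cast lying teeth up. Next I'll check the toolbox clearance and work out a viewing move.

Run:
```python
from h import *
z=np.load("top0.npz");m=camera_model("top");W=world(z['d'],m)
k=(W[:,:,2]>150)&(W[:,:,2]<260)&(W[:,:,1]<200)&(W[:,:,1]>-90)
for y in (-60,0,50,100,150): 
    s=k&(abs(W[:,:,1]-y)<8); print(y,np.round(np.percentile(W[s][:,0],1)))
m2=camera_model("wrist");o,p,r=tcp();C=-np.array(m2['R']).T@m2['t']
print('cam in tool',r.inv().apply(C-p).round(),(np.array(m2['R'])@r.as_matrix()).round(2).tolist(),m2['fx'])
print(go([431,82,250],1.81)); print(go([380,82,250],1.81))
# bowl rim & green
z=np.load("scene0.npz");W=world(z['d'],camera_model('scene'))
for c in ['green']:
  for b in blobs(z['p'],c,300):
    X=W[b]; X=X[(X[:,1]>250)]
    if len(X)>100:
        t=X[X[:,2]>58]; print(len(t),t[:,:2].min(0),t[:,:2].max(0))
```

```text
-60 63.0
0 65.0
50 534.0
100 537.0
150 523.0
cam in tool [  75.    0. -126.] [[-0.0, 1.0, -0.0], [-0.96, -0.0, -0.29], [-0.29, 0.0, 0.96]] 292.6223319469239
([array([-363.1, -328.4,   -1.9]), np.float64(-0.647)], 'yaw', np.float64(1.163), 'tilt fix', array([-0.0016, -0.    , -0.    ]))
([array([-316.3, -348.6,   -1.9]), np.float64(-0.647)], 'yaw', np.float64(1.163), 'tilt fix', array([-0.0016, -0.    , -0.    ]))
174 [309.20731651 261.69270332] [419.51697632 375.82194264]
```

```bash
python3 -m crank '-32 -35 0 0 0 -0.065 0; -64 -70 0 0 0 -0.13 0; -96 -105 0 0 0 -0.195 0; -128 -140 0 0 0 -0.26 0; -160 -175 0 0 0 -0.325 0' 60
python3 - <<'E'
from h import *
print(go([380,75,250],1.81))
E
```

```text
clock: 0.6
ee_pos: [305.5, 301.8, 248.0]
ee_rot: [-0.0, 0.04, 0.999, -0.0]
contact_force: [0.9, -0.6, 0.6]
width: 85.3
gripper_force: 0.0
([array([ -92.2, -220.2,   -1.9]), np.float64(-0.318)], 'yaw', np.float64(1.492), 'tilt fix', array([-0.0005, -0.0001, -0.    ]))
```

```bash
python3 -m crank '-18 -44 0 0 0 -0.065 0; -37 -88 0 0 0 -0.13 0; -55 -132 0 0 0 -0.195 0; -74 -176 0 0 0 -0.26 0; -92 -220 0 0 0 -0.32 0' ; python3 -m crank '0 0 0 0 0 0 0; 0 0 0 0 0 0 0'
python3 - <<'E'
from h import *
m=camera_model("wrist");p,d=grab_frame("wrist");cv2.imwrite("pics/w1.png",p[:,:,::-1]);np.savez("w1.npz",p=p,d=d)
o,t,r=tcp();print(t,o['contact_force']);W=world(d,m)
for k in blobs(p,'orange',60):
    v,u=np.nonzero(k); X=W[k];T=X[X[:,2]>82]
    if len(T)<20: continue
    kt=(k&(W[:,:,2]>82)).astype(np.uint8); v,u=np.nonzero(kt)
    P=np.array([ray(m,a,b,86)[:2] for a,b in zip(u,v)],np.float32)
    (c,wh,ang)=cv2.minAreaRect(P); B=cv2.boxPoints((c,wh,ang))
    e=[B[1]-B[0],B[2]-B[1]]; s=min(e,key=np.linalg.norm); l=max(e,key=np.linalg.norm)
    print((int(u.mean()),int(v.mean())),len(T),np.round(c,1),np.round([np.linalg.norm(s),np.linalg.norm(l)],1),'thin yaw',round(np.arctan2(s[1],s[0])%np.pi,3),np.median(T[:,2]).round(1))
E
```

```text
clock: 1.1
ee_pos: [379.0, 75.0, 248.3]
ee_rot: [0.0, -0.12, 0.993, 0.0]
contact_force: [0.5, 0.5, -0.2]
width: 85.6
gripper_force: 0.0
clock: 1.3
ee_pos: [378.9, 76.0, 248.0]
ee_rot: [-0.0, -0.116, 0.993, 0.0]
contact_force: [-0.8, -0.0, -0.5]
width: 85.5
gripper_force: 0.0
[378.72331318  76.99534254 248.0637547 ] [0.44349742 0.58568065 0.25684497]
(294, 223) 191 [419.4 131.9] [11.2 27.2] thin yaw 2.02 86.4
(202, 226) 247 [445.4  36.5] [11.6 27.2] thin yaw 1.578 86.4
(248, 224) 233 [432.8  83.7] [10.7 26.8] thin yaw 1.803 86.3
```

View pics/w1.png

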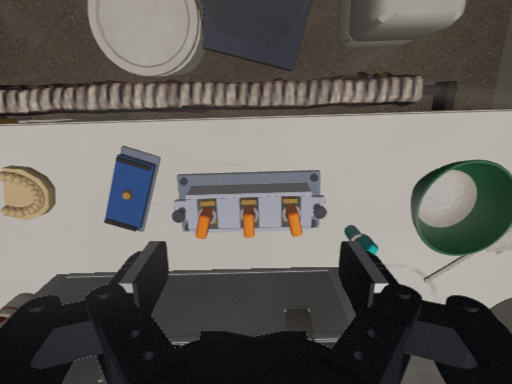

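The wrist view shows handles at (294,223), (248,224) and (202,226), each about 12 x 28 mm with tops at 86 mm and 49–50 mm apart, matching the description. I'll start with the plug nearest the bowl.

Run:
```python
from h import *
print(go([419.4,131.9,75],2.02))
```

```text
([array([-52.5,  43.8, 173.1]), np.float64(-0.214)], 'yaw', np.float64(1.806), 'tilt fix', array([ 0.0007, -0.0007, -0.    ]))
```

```bash
python3 -m crank '-17 15 0 0 0 -0.07 140; -35 29 20 0 0 -0.14 140; -52 44 40 0 0 -0.214 140; -52 44 80 0 0 -0.214 140; -52 44 110 0 0 -0.214 140'
python3 - <<'E'
from h import *
print(go([419.4,131.9,75],2.02))
m=camera_model("wrist");p,d=grab_frame("wrist");cv2.imwrite("pics/w2.png",p[:,:,::-1])
E
```

```text
clock: 1.85
ee_pos: [418.2, 134.4, 136.5]
ee_rot: [-0.001, -0.226, 0.974, 0.0]
contact_force: [-1.2, 0.0, 0.1]
width: 38.5
gripper_force: 0.0
([array([-0.1, -2.8, 61.5]), np.float64(0.006)], 'yaw', np.float64(2.026), 'tilt fix', array([ 0.0006, -0.0011, -0.    ]))
```

View pics/w2.png

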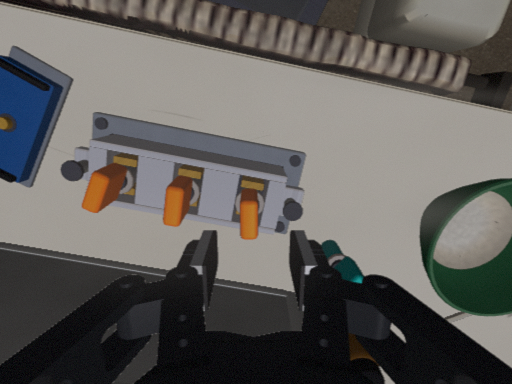

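The handle at (250,213) lies between the fingers at (205,270) and (300,270), and is aligned with them. I'll go down and grip.

```bash
python3 -m crank '0 -1.5 20 0 0 0 140; 0 -2 40 0 0 0 140; 0 -2 60 0 0 0 140; 0 -2 61 0 0 0 140; 0 -2 61 0 0 0 140'; python3 -m crank '0 0 0 0 0 0 230; 0 0 0 0 0 0 230; 0 0 0 0 0 0 230; 0 0 0 0 0 0 230; 0 0 0 0 0 0 230' 60
```

```text
clock: 2.4
ee_pos: [420.0, 131.2, 77.9]
ee_rot: [0.0, -0.225, 0.974, 0.0]
contact_force: [1.0, -0.4, 0.4]
width: 38.5
gripper_force: 0.0
clock: 2.9
ee_pos: [420.7, 130.9, 78.6]
ee_rot: [0.001, -0.223, 0.975, 0.001]
contact_force: [-1.6, 3.4, 7.0]
width: 10.8
gripper_force: 59.0
```

```bash
python3 -m crank '0 0 -0.2 0 0 0.14 230; 0 0 -0.4 0 0 0.28 230; 0 0 -0.6 0 0 0.42 230; 0 0 -0.8 0 0 0.56 230; 0 0 -1.0 0 0 0.7 230'; python3 -m crank '0 0 -0.2 0 0 -0.14 230; 0 0 -0.4 0 0 -0.28 230; 0 0 -0.6 0 0 -0.42 230; 0 0 -0.8 0 0 -0.56 230; 0 0 -1.0 0 0 -0.7 230'
```

```text
clock: 3.4
ee_pos: [420.5, 129.8, 78.8]
ee_rot: [0.001, 0.126, 0.992, -0.0]
contact_force: [1.8, -0.9, -2.0]
width: 11.3
gripper_force: 58.4
clock: 3.9
ee_pos: [420.5, 130.1, 79.5]
ee_rot: [0.001, -0.226, 0.974, 0.0]
contact_force: [0.9, -0.2, -3.0]
width: 10.8
gripper_force: 58.6
```

```bash
U() { :; }; 
python3 -m crank '0 0 -0.28 0 0 0.14 230; 0 0 -0.56 0 0 0.28 230; 0 0 -0.84 0 0 0.42 230; 0 0 -1.12 0 0 0.56 230; 0 0 -1.4 0 0 0.7 230' | egrep 'pos|cont'; python3 -m crank '0 0 -0.28 0 0 -0.14 230; 0 0 -0.56 0 0 -0.28 230; 0 0 -0.84 0 0 -0.42 230; 0 0 -1.12 0 0 -0.56 230; 0 0 -1.4 0 0 -0.7 230'| egrep 'pos|cont'
python3 -m crank '0 0 -0.28 0 0 0.14 230; 0 0 -0.56 0 0 0.28 230; 0 0 -0.84 0 0 0.42 230; 0 0 -1.12 0 0 0.56 230; 0 0 -1.4 0 0 0.7 230' | egrep 'pos|cont'; python3 -m crank '0 0 -0.28 0 0 -0.14 230; 0 0 -0.56 0 0 -0.28 230; 0 0 -0.84 0 0 -0.42 230; 0 0 -1.12 0 0 -0.56 230; 0 0 -1.4 0 0 -0.7 230'|egrep -v 'rot|clock'
```

```text
ee_pos: [420.4, 129.5, 80.8]
contact_force: [1.6, -1.0, -3.4]
ee_pos: [420.4, 130.0, 82.2]
contact_force: [0.9, 1.5, -5.0]
ee_pos: [420.4, 129.6, 83.6]
contact_force: [2.1, -1.9, -4.8]
ee_pos: [420.4, 130.1, 85.0]
contact_force: [1.2, 1.1, -5.7]
width: 10.5
gripper_force: 58.7
```

```bash
python3 -m crank '0 0 0 0 0 0.14 230; 0 0 -0.3 0 0 0.28 230; 0 0 -0.6 0 0 0.42 230; 0 0 -0.9 0 0 0.56 230; 0 0 -1.2 0 0 0.7 230' | egrep 'pos|cont'; python3 -m crank '0 0 0 0 0 -0.14 230; 0 0 -0.3 0 0 -0.28 230; 0 0 -0.6 0 0 -0.42 230; 0 0 -0.9 0 0 -0.56 230; 0 0 -1.2 0 0 -0.7 230'| egrep 'pos|cont'
python3 -m crank '0 0 0 0 0 0.14 230; 0 0 -0.3 0 0 0.28 230; 0 0 -0.6 0 0 0.42 230; 0 0 -0.9 0 0 0.56 230; 0 0 -1.2 0 0 0.7 230' | egrep 'pos|cont'; python3 -m crank '0 0 0 0 0 -0.14 230; 0 0 -0.3 0 0 -0.28 230; 0 0 -0.6 0 0 -0.42 230; 0 0 -0.9 0 0 -0.56 230; 0 0 -1.2 0 0 -0.7 230'|egrep -v 'rot|clock'
python3 - <<'E'
from h import *
p,d=grab_frame("scene");cv2.imwrite("pics/s2.png",cv2.resize(p[150:290,140:320,::-1],None,fx=4,fy=4,interpolation=cv2.INTER_CUBIC))
E
```

```text
ee_pos: [420.4, 129.6, 86.1]
contact_force: [1.6, -1.0, -4.9]
ee_pos: [420.4, 130.1, 87.4]
contact_force: [1.4, 1.6, -5.2]
ee_pos: [420.3, 129.6, 88.5]
contact_force: [2.5, -2.0, -5.0]
ee_pos: [420.4, 130.1, 89.7]
contact_force: [1.6, 0.9, -5.9]
width: 11.0
gripper_force: 58.6
```

View pics/s2.png

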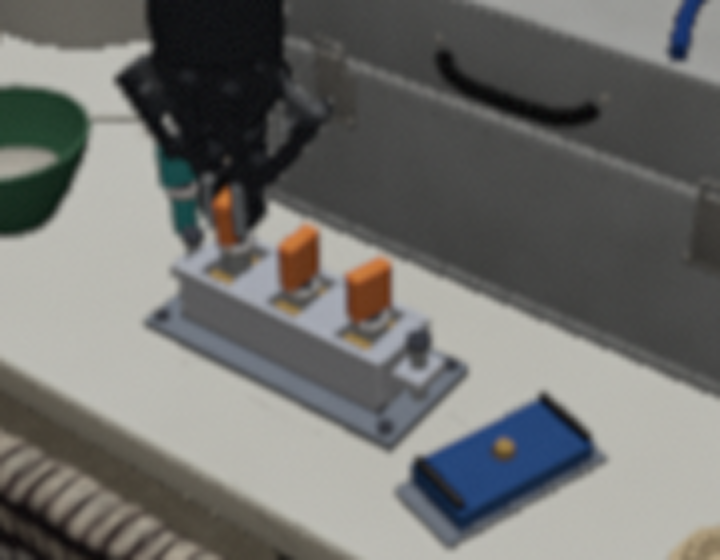

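The gripped plug at crop (228,225) has risen relative to its neighbours, and the bar sits flat. Continuing.

```bash
for i in 1 2 3; do python3 -m crank '0 0 0 0 0 0.14 230; 0 0 -0.3 0 0 0.28 230; 0 0 -0.6 0 0 0.42 230; 0 0 -0.9 0 0 0.56 230; 0 0 -1.3 0 0 0.7 230' | egrep 'pos|cont'; python3 -m crank '0 0 0 0 0 -0.14 230; 0 0 -0.3 0 0 -0.28 230; 0 0 -0.6 0 0 -0.42 230; 0 0 -0.9 0 0 -0.56 230; 0 0 -1.3 0 0 -0.7 230'| egrep 'pos|cont|wid'; done
```

```text
ee_pos: [420.2, 129.7, 90.9]
contact_force: [1.7, 0.2, -5.5]
ee_pos: [420.3, 130.2, 92.2]
contact_force: [1.6, 2.4, -7.2]
width: 10.7
ee_pos: [420.2, 129.7, 93.4]
contact_force: [1.4, 0.3, -7.5]
ee_pos: [420.2, 130.2, 94.7]
contact_force: [2.1, 1.4, -5.4]
width: 10.9
ee_pos: [420.2, 129.8, 96.0]
contact_force: [3.0, -0.0, -6.0]
ee_pos: [420.2, 130.2, 97.3]
contact_force: [1.7, 0.4, -6.7]
width: 11.2
```

```bash
for i in 1 2 3 4; do python3 -m crank '0 0 0 0 0 0.14 230; 0 0 -0.2 0 0 0.28 230; 0 0 -0.5 0 0 0.42 230; 0 0 -0.8 0 0 0.56 230; 0 0 -1.1 0 0 0.7 230' | egrep 'pos|cont'; python3 -m crank '0 0 0 0 0 -0.14 230; 0 0 -0.2 0 0 -0.28 230; 0 0 -0.5 0 0 -0.42 230; 0 0 -0.8 0 0 -0.56 230; 0 0 -1.1 0 0 -0.7 230'| egrep 'pos|cont|wid'; done
```

```text
ee_pos: [420.2, 129.8, 98.5]
contact_force: [0.8, 0.2, -4.7]
ee_pos: [420.3, 130.3, 99.6]
contact_force: [1.2, 1.2, -6.2]
width: 11.0
ee_pos: [420.2, 129.7, 100.7]
contact_force: [1.5, -0.8, -6.2]
ee_pos: [420.3, 130.2, 101.8]
contact_force: [2.4, 1.8, -6.3]
width: 10.8
ee_pos: [420.3, 129.7, 102.9]
contact_force: [2.0, -0.3, -6.1]
ee_pos: [420.5, 130.3, 104.1]
contact_force: [2.2, 2.0, -6.1]
width: 10.7
ee_pos: [420.1, 129.9, 105.7]
contact_force: [0.5, -0.6, -0.6]
ee_pos: [420.2, 129.9, 106.8]
contact_force: [0.3, -0.8, -1.2]
width: 10.9
```

Free. I'll lift it clear and look for the bowl again.

```bash
python3 -m crank '0 0 -5 0 0 0 230; 0 0 -15 0 0 0 230; 0 0 -35 0 0 0 230; 0 0 -60 0 0 0 230; 0 0 -72 0 0 0 230' | egrep 'pos|cont|wid'
cat >> h.py <<'E'
def bowl():
    p,d=grab_frame("scene");m=camera_model("scene");W=world(d,m);b=max(blobs(p,'green',200),key=lambda k:k[:,:300].sum())
    v,u=np.nonzero(b); X=W[b];t=X[(X[:,2]>56)&(X[:,2]<72)]
    from scipy.optimize import least_squares
    r=least_squares(lambda q:np.hypot(t[:,0]-q[0],t[:,1]-q[1])-57,t[:,:2].mean(0),loss='soft_l1').x
    return r.round(1),len(t),(t[:,:2].min(0)+t[:,:2].max(0)).round(1)/2,np.ptp(t[:,:2],axis=0).round(1)
E
python3 - <<'E'
from h import *
b=bowl();print(b);print(go([b[0][0],b[0][1],178]))
E
```

```text
ee_pos: [421.2, 130.3, 181.2]
contact_force: [0.4, 0.5, -0.7]
width: 11.1
(array([364. , 318.4]), 225, array([364.8, 318. ]), array([109.1, 116.1]))
([array([-29.1, 194.4,   4.3])], 'yaw', np.float64(2.019), 'tilt fix', array([-0.0013,  0.0071, -0.    ]))
```

```bash
python3 -m crank '-8 40 0 0 0 0 230; -17 80 0 0 0 0 230; -26 120 0 0 0 0 230; -35 160 0 0 0 0 230; -42 194 0 0 0 0 230' | egrep 'pos|cont|wid'
python3 -m crank '0 0 0 0 0 0 230; 0 0 0 0 0 0 230' | egrep 'pos|cont|wid'
python3 - <<'E'
from h import *
b=bowl();print(b);print(go([b[0][0]+13,b[0][1],79]))
E
```

```text
ee_pos: [372.7, 324.8, 178.7]
contact_force: [0.4, 0.5, -0.8]
width: 11.0
ee_pos: [372.9, 323.2, 178.3]
contact_force: [0.1, 0.8, -0.6]
width: 10.6
(array([363.7, 318.6]), 226, array([365.2, 319.8]), array([109.8, 114.3]))
([array([-1.7, -5. , 99.3])], 'yaw', np.float64(2.021), 'tilt fix', array([-0.0006, -0.0006,  0.    ]))
```

```bash
python3 -m crank '-2 -5 20 0 0 0 230; -2 -5 45 0 0 0 230; -2 -5 70 0 0 0 230; -2 -5 90 0 0 0 230; -2 -5 98 0 0 0 230' | egrep 'pos|cont|wid'
python3 -m crank '0 0 0 0 0 0 230; 0 0 0 0 0 0 150; 0 0 0 0 0 0 150; 0 0 0 0 0 0 150; 0 0 0 0 0 0 150' | egrep 'pos|cont|wid'
python3 -m crank '0 0 -30 0 0 0 150; 0 0 -60 0 0 0 150; 0 0 -100 0 0 0 150; 0 0 -130 0 0 0 150; 0 0 -130 0 0 0 150' | egrep 'pos|cont|wid'
python3 - <<'E'
from h import *
p,d=grab_frame("wrist");cv2.imwrite("pics/w3.png",p[:,:,::-1])
print(go([431.5,82.2,190],1.803))
E
```

```text
ee_pos: [376.7, 317.3, 78.8]
contact_force: [0.1, -0.9, -0.7]
width: 11.0
ee_pos: [377.6, 319.7, 81.0]
contact_force: [0.2, -0.6, 1.2]
width: 35.3
ee_pos: [379.2, 321.1, 215.0]
contact_force: [0.8, -0.1, 0.3]
width: 34.7
([array([  55.9, -237.5,   22. ]), np.float64(0.219)], 'yaw', np.float64(2.022), 'tilt fix', array([0.0013, 0.0055, 0.    ]))
```

View pics/w3.png

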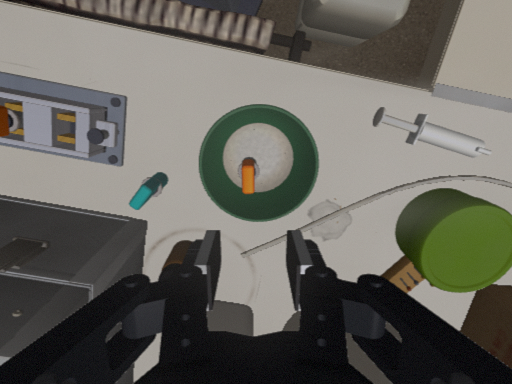

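The plug stands in the bowl at (248,180). Now the middle plug.

```bash
python3 -m crank '11 -47 5 0 0 0.05 150; 22 -95 10 0 0 0.1 150; 34 -142 15 0 0 0.15 150; 45 -190 20 0 0 0.2 150; 55 -236 22 0 0 0.219 150' | egrep 'pos|cont|wid';python3 -m crank '0 0 20 0 0 0 150; 0 0 50 0 0 0 150; 0 0 50 0 0 0 150' | egrep 'pos|cont|wid'
python3 - <<'E'
from h import *
print(go([433.8,82,76],1.803))
p,d=grab_frame("wrist");m=camera_model("wrist");W=world(d,m)
for k in blobs(p,'orange',60):
    kt=k&(W[:,:,2]>80);v,u=np.nonzero(kt)
    if len(v)<30: continue
    P=np.array([ray(m,a,b,86)[:2] for a,b in zip(u,v)],np.float32)
    (c,wh,ang)=cv2.minAreaRect(P); print(np.round(c,1),np.round(wh,1),ang)
E
```

```text
ee_pos: [429.5, 81.0, 186.7]
contact_force: [0.1, 0.1, 0.1]
width: 34.9
ee_pos: [427.2, 81.9, 134.6]
contact_force: [-0.3, -0.6, 0.5]
width: 35.2
([array([-7. , -1.4, 58.5]), np.float64(-0.001)], 'yaw', np.float64(1.802), 'tilt fix', array([ 0.0008, -0.0101, -0.    ]))
[435.1  84.7] [27.3 11.2] 13.723637580871582
[448.1  37. ] [12.  27.6] 89.99874877929688
```

```bash
python3 -m crank '-7 -1 0 0 0 0 150; -7 -1 20 0 0 0 150; -7 -1 40 0 0 0 150; -7 -1 57 0 0 0 150; -7 -1 57 0 0 0 150' | egrep 'pos|cont|wid';python3 -m crank '0 0 0 0 0 0 150; 0 0 0 0 0 0 230; 0 0 0 0 0 0 230; 0 0 0 0 0 0 230; 0 0 0 0 0 0 230' | egrep 'pos|cont|wid'
for i in 1 2; do python3 -m crank '0 0 -0.1 0 0 0.14 230; 0 0 -0.3 0 0 0.28 230; 0 0 -0.6 0 0 0.42 230; 0 0 -0.8 0 0 0.56 230; 0 0 -1.1 0 0 0.7 230' | egrep 'pos|cont'; python3 -m crank '0 0 0 0 0 -0.14 230; 0 0 -0.2 0 0 -0.28 230; 0 0 -0.5 0 0 -0.42 230; 0 0 -0.8 0 0 -0.56 230; 0 0 -1.1 0 0 -0.7 230'| egrep 'pos|cont|wid'; done
```

```text
ee_pos: [437.6, 84.1, 80.8]
contact_force: [-0.5, 0.5, -0.2]
width: 34.6
ee_pos: [438.8, 84.3, 82.7]
contact_force: [-0.5, 2.5, 5.8]
width: 10.5
ee_pos: [437.7, 83.3, 82.8]
contact_force: [-0.5, 1.0, -2.5]
ee_pos: [438.2, 84.3, 83.6]
contact_force: [0.7, 3.6, -5.4]
width: 10.8
ee_pos: [437.6, 83.2, 84.5]
contact_force: [2.1, -0.6, -4.6]
ee_pos: [438.1, 84.3, 85.8]
contact_force: [2.4, 3.6, -5.0]
width: 10.8
```

```bash
for i in 1 2 3 4 5; do python3 -m crank '0 0 0 0 0 0.14 230; 0 0 -0.2 0 0 0.28 230; 0 0 -0.5 0 0 0.42 230; 0 0 -0.8 0 0 0.56 230; 0 0 -1.2 0 0 0.7 230' | egrep 'pos|cont'; python3 -m crank '0 0 0 0 0 -0.14 230; 0 0 -0.2 0 0 -0.28 230; 0 0 -0.5 0 0 -0.42 230; 0 0 -0.8 0 0 -0.56 230; 0 0 -1.2 0 0 -0.7 230'| egrep 'pos|cont|wid'; done
```

```text
ee_pos: [437.5, 83.1, 86.8]
contact_force: [-0.1, -1.6, -5.1]
ee_pos: [438.1, 84.3, 88.1]
contact_force: [1.3, 4.6, -7.4]
width: 10.8
ee_pos: [437.5, 83.1, 89.1]
contact_force: [0.8, -1.9, -5.0]
ee_pos: [438.0, 84.4, 90.5]
contact_force: [0.1, 3.7, -6.5]
width: 10.5
ee_pos: [437.5, 83.1, 91.5]
contact_force: [-0.3, -1.9, -5.6]
ee_pos: [438.0, 84.4, 92.8]
contact_force: [1.8, 4.4, -7.2]
width: 10.8
ee_pos: [437.5, 83.1, 93.9]
contact_force: [0.7, -0.9, -6.9]
ee_pos: [438.0, 84.4, 95.2]
contact_force: [1.2, 4.4, -6.8]
width: 10.5
ee_pos: [437.5, 83.1, 96.2]
contact_force: [-0.4, -2.4, -7.3]
ee_pos: [438.0, 84.3, 97.5]
contact_force: [1.4, 4.4, -8.4]
width: 10.7
```

```bash
for i in 1 2 3; do python3 -m crank '0 0 0.2 0 0 0.14 230; 0 0 0.1 0 0 0.28 230; 0 0 -0.2 0 0 0.42 230; 0 0 -0.5 0 0 0.56 230; 0 0 -0.8 0 0 0.7 230' | egrep 'pos|cont'; python3 -m crank '0 0 0.2 0 0 -0.14 230; 0 0 0.1 0 0 -0.28 230; 0 0 -0.2 0 0 -0.42 230; 0 0 -0.5 0 0 -0.56 230; 0 0 -0.8 0 0 -0.7 230'| egrep 'pos|cont|wid'; done
python3 - <<'E'
from h import *
p,d=grab_frame("scene");cv2.imwrite("pics/s3.png",cv2.resize(p[150:290,140:320,::-1],None,fx=4,fy=4,interpolation=cv2.INTER_CUBIC))
E
```

```text
ee_pos: [437.5, 83.2, 98.3]
contact_force: [0.1, -1.5, -5.4]
ee_pos: [438.0, 84.3, 99.3]
contact_force: [1.6, 2.1, -7.2]
width: 10.6
ee_pos: [437.5, 83.2, 100.0]
contact_force: [1.4, -0.6, -5.4]
ee_pos: [438.0, 84.2, 100.9]
contact_force: [1.6, 3.0, -6.0]
width: 10.9
ee_pos: [437.5, 83.2, 101.5]
contact_force: [0.8, -1.4, -4.0]
ee_pos: [438.1, 84.2, 102.5]
contact_force: [1.6, 3.2, -7.8]
width: 10.7
```

View pics/s3.png

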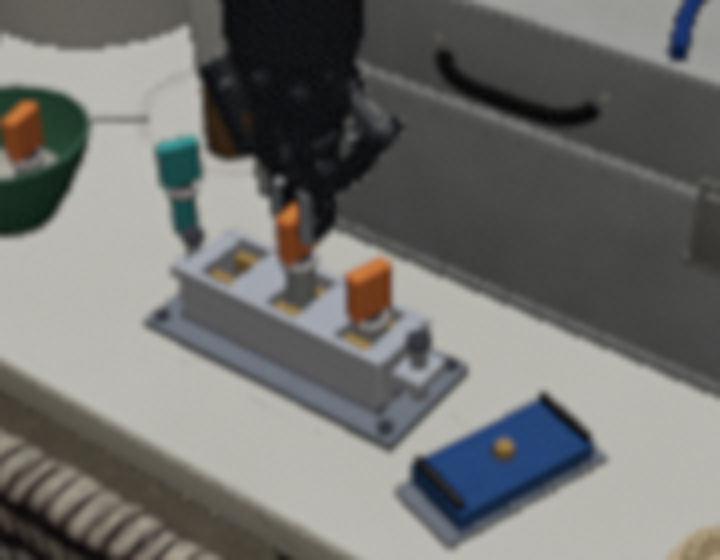

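The middle plug at crop (293,235) shows plenty of shank, and the bar is still flat on its base.

```bash
for i in 1 2 3 4 5; do python3 -m crank '0 0 0.1 0 0 0.14 230; 0 0 0 0 0 0.28 230; 0 0 -0.3 0 0 0.42 230; 0 0 -0.6 0 0 0.56 230; 0 0 -0.9 0 0 0.7 230' | egrep 'pos|cont'; python3 -m crank '0 0 0.1 0 0 -0.14 230; 0 0 0 0 0 -0.28 230; 0 0 -0.3 0 0 -0.42 230; 0 0 -0.6 0 0 -0.56 230; 0 0 -0.9 0 0 -0.7 230'| egrep 'pos|cont|wid'; done
```

```text
ee_pos: [437.5, 83.1, 103.2]
contact_force: [0.6, -1.0, -5.3]
ee_pos: [438.1, 84.2, 104.3]
contact_force: [2.7, 3.3, -5.9]
width: 10.8
ee_pos: [437.4, 83.1, 105.0]
contact_force: [1.5, -0.4, -4.3]
ee_pos: [438.2, 84.3, 106.1]
contact_force: [1.3, 4.0, -6.3]
width: 10.4
ee_pos: [437.5, 83.0, 106.8]
contact_force: [1.6, -2.0, -5.9]
ee_pos: [438.3, 84.4, 108.0]
contact_force: [1.8, 3.3, -6.0]
width: 10.7
ee_pos: [437.5, 83.1, 108.8]
contact_force: [0.6, -1.0, -3.6]
ee_pos: [437.8, 83.4, 110.2]
contact_force: [0.3, 0.1, -0.5]
width: 10.5
ee_pos: [437.7, 83.4, 111.0]
contact_force: [1.3, 0.8, -1.9]
ee_pos: [437.8, 83.4, 111.9]
contact_force: [0.1, 0.5, 0.1]
width: 10.7
```

```bash
python3 -m crank '0 0 -5 0 0 0 230; 0 0 -15 0 0 0 230; 0 0 -35 0 0 0 230; 0 0 -60 0 0 0 230; 0 0 -72 0 0 0 230' | egrep 'pos|cont|wid'
python3 - <<'E'
from h import *
b=bowl();print(b);print(go([b[0][0]-14,b[0][1],186],2.02))
E
```

```text
ee_pos: [438.8, 83.7, 186.4]
contact_force: [0.4, -0.1, -1.0]
width: 10.5
(array([364.5, 318.8]), 211, array([364.75, 319.25]), array([109.6, 114. ]))
([array([ 33.4, 249. ,   1.2]), np.float64(-0.22)], 'yaw', np.float64(1.8), 'tilt fix', array([-0.0005,  0.007 , -0.    ]))
```

```bash
python3 -m crank '7 49 0 0 0 -0.05 230; 14 98 0 0 0 -0.1 230; 21 147 0 0 0 -0.15 230; 28 196 0 0 0 -0.2 230; 35 240 0 0 0 -0.22 230' | egrep 'pos|cont|wid'
python3 -m crank '0 0 0 0 0 0 230; 0 0 0 0 0 0 230; 0 0 0 0 0 0 230' | egrep 'pos|cont|wid'
python3 - <<'E'
from h import *
b=bowl();print(b);print(go([b[0][0]-15,b[0][1]-9,83],2.02))
E
```

```text
ee_pos: [347.4, 311.0, 184.0]
contact_force: [1.4, -0.5, -0.7]
width: 10.7
ee_pos: [348.6, 308.2, 183.5]
contact_force: [-0.1, -0.0, -1.2]
width: 10.5
(array([363.8, 318.9]), 212, array([364.5 , 318.65]), array([109.6, 116.1]))
([array([ -0.9,   1.7, 100.5]), np.float64(0.001)], 'yaw', np.float64(2.021), 'tilt fix', array([-0.0004, -0.0003,  0.    ]))
```

```bash
python3 -m crank '0 1 20 0 0 0 230; 0 1 45 0 0 0 230; 0 1 70 0 0 0 230; 0 1 90 0 0 0 230; 0 1 100 0 0 0 230' | egrep 'pos|cont|wid'
python3 -m crank '0 0 0 0 0 0 230; 0 0 0 0 0 0 150; 0 0 0 0 0 0 150; 0 0 0 0 0 0 150; 0 0 0 0 0 0 150' | egrep 'pos|cont|wid'
python3 -m crank '0 0 -30 0 0 0 150; 0 0 -60 0 0 0 150; 0 0 -100 0 0 0 150; 0 0 -130 0 0 0 150; 0 0 -130 0 0 0 150' | egrep 'pos|cont|wid'
python3 - <<'E'
from h import *
p,d=grab_frame("wrist");cv2.imwrite("pics/w4.png",p[:,:,::-1])
print(bowl());print(go([446.5,36,190],1.578))
E
```

```text
ee_pos: [349.1, 309.2, 82.9]
contact_force: [1.0, 1.9, 6.0]
width: 10.4
ee_pos: [347.9, 310.0, 83.9]
contact_force: [0.2, -0.7, -0.3]
width: 34.6
ee_pos: [349.8, 311.6, 218.0]
contact_force: [1.3, 0.2, -0.2]
width: 35.3
(array([361.9, 318.3]), 216, array([362.1, 318.9]), array([111.2, 116.8]))
([array([  31.1, -289.6,   23.8]), np.float64(0.445)], 'yaw', np.float64(2.023), 'tilt fix', array([0.0004, 0.0012, 0.    ]))
```

View pics/w4.png

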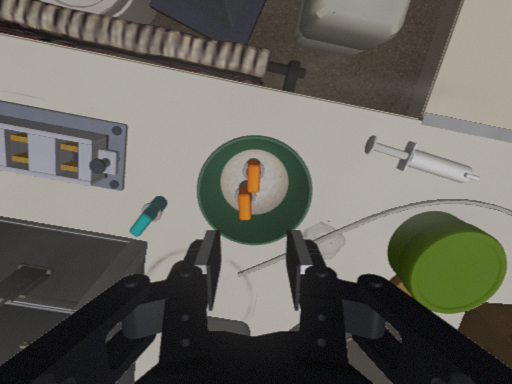

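Both plugs stand in the bowl, at (253,177) and (245,205). Third plug next.

```bash
python3 -m crank '6 -49 5 0 0 0.08 150; 12 -98 10 0 0 0.16 150; 18 -147 15 0 0 0.24 150; 24 -196 20 0 0 0.32 150; 28 -240 24 0 0 0.4 150' | egrep 'pos|cont|wid'
python3 - <<'E'
from h import *
print(go([440,36,140],1.578))
E
```

```text
ee_pos: [426.6, 79.7, 187.8]
contact_force: [0.0, -0.5, -0.2]
width: 35.6
([array([-11.4, -44.3,  47.7]), np.float64(0.042)], 'yaw', np.float64(1.62), 'tilt fix', array([-0.0004, -0.0036,  0.    ]))
```

```bash
python3 -m crank '-6 -22 0 0 0 0.02 150; -12 -44 0 0 0 0.04 150; -12 -44 25 0 0 0.04 150; -12 -44 47 0 0 0.04 150; -12 -44 47 0 0 0.04 150' | egrep 'pos|cont|wid'
python3 -m crank '0 0 0 0 0 0 150; 0 0 0 0 0 0 150'|egrep pos
python3 - <<'E'
from h import *
p,d=grab_frame("wrist");m=camera_model("wrist");W=world(d,m)
for k in blobs(p,'orange',60):
    kt=k&(W[:,:,2]>80);v,u=np.nonzero(kt)
    if len(v)<30: continue
    P=np.array([ray(m,a,b,86)[:2] for a,b in zip(u,v)],np.float32)
    (c,wh,ang)=cv2.minAreaRect(P); print(np.round(c,1),np.round(wh,1),ang)
print(go([446.5,36,76],1.578))
E
```

```text
ee_pos: [438.7, 38.2, 138.9]
contact_force: [-0.1, -0.1, 0.2]
width: 35.3
ee_pos: [442.3, 38.8, 143.0]
[445.7  36.1] [11.3 27.2] 89.91026306152344
([array([-3.9, -2.9, 67.3]), np.float64(0.005)], 'yaw', np.float64(1.583), 'tilt fix', array([ 0.0002,  0.0016, -0.    ]))
```

```bash
python3 -m crank '-3 -3 10 0 0 0 150; -3 -3 30 0 0 0 150; -3 -3 50 0 0 0 150; -3 -3 66 0 0 0 150; -3 -3 66 0 0 0 150' | egrep 'pos|cont|wid';python3 -m crank '0 0 0 0 0 0 150; 0 0 0 0 0 0 230; 0 0 0 0 0 0 230; 0 0 0 0 0 0 230; 0 0 0 0 0 0 230' | egrep 'pos|cont|wid'
for i in 1 2; do python3 -m crank '0 0 -0.1 0 0 0.14 230; 0 0 -0.3 0 0 0.28 230; 0 0 -0.6 0 0 0.42 230; 0 0 -0.8 0 0 0.56 230; 0 0 -1.1 0 0 0.7 230' | egrep 'pos|cont'; python3 -m crank '0 0 0 0 0 -0.14 230; 0 0 -0.2 0 0 -0.28 230; 0 0 -0.5 0 0 -0.42 230; 0 0 -0.8 0 0 -0.56 230; 0 0 -1.1 0 0 -0.7 230'| egrep 'pos|cont|wid'; done
```

```text
ee_pos: [443.7, 35.5, 74.8]
contact_force: [0.3, 0.3, 0.9]
width: 34.9
ee_pos: [445.8, 35.6, 77.5]
contact_force: [0.4, -1.9, 6.9]
width: 11.0
ee_pos: [445.5, 35.7, 77.7]
contact_force: [1.6, -0.1, -3.4]
ee_pos: [445.2, 36.0, 78.5]
contact_force: [1.3, -0.3, -4.8]
width: 11.1
ee_pos: [445.5, 35.7, 79.7]
contact_force: [2.0, -1.0, -4.3]
ee_pos: [445.2, 36.1, 80.7]
contact_force: [1.3, 2.5, -4.3]
width: 11.1
```

```bash
for i in 1 2 3 4 5; do python3 -m crank '0 0 0 0 0 0.14 230; 0 0 -0.1 0 0 0.28 230; 0 0 -0.4 0 0 0.42 230; 0 0 -0.7 0 0 0.56 230; 0 0 -1 0 0 0.7 230' | egrep 'pos|cont'; python3 -m crank '0 0 0 0 0 -0.14 230; 0 0 -0.1 0 0 -0.28 230; 0 0 -0.4 0 0 -0.42 230; 0 0 -0.7 0 0 -0.56 230; 0 0 -1 0 0 -0.7 230'| egrep 'pos|cont|wid'; done
```

```text
ee_pos: [445.4, 35.7, 81.7]
contact_force: [2.8, 0.2, -6.0]
ee_pos: [445.2, 36.0, 82.7]
contact_force: [0.5, 1.0, -4.3]
width: 11.0
ee_pos: [445.4, 35.6, 83.7]
contact_force: [2.2, -1.2, -5.2]
ee_pos: [445.2, 36.0, 84.7]
contact_force: [1.5, 2.1, -4.0]
width: 10.9
ee_pos: [445.4, 35.6, 85.7]
contact_force: [1.7, 0.2, -5.8]
ee_pos: [445.2, 36.0, 86.7]
contact_force: [2.2, 0.7, -5.1]
width: 10.7
ee_pos: [445.4, 35.6, 87.7]
contact_force: [1.7, -0.6, -5.7]
ee_pos: [445.1, 36.1, 88.6]
contact_force: [1.4, 1.1, -5.1]
width: 11.2
ee_pos: [445.4, 35.6, 89.6]
contact_force: [2.0, -0.9, -6.4]
ee_pos: [445.1, 36.1, 90.6]
contact_force: [1.9, 0.8, -5.3]
width: 11.5
```

```bash
for i in 1 2 3 4; do python3 -m crank '0 0 0 0 0 0.14 230; 0 0 -0.1 0 0 0.28 230; 0 0 -0.4 0 0 0.42 230; 0 0 -0.7 0 0 0.56 230; 0 0 -1 0 0 0.7 230' | egrep 'pos|cont'; python3 -m crank '0 0 0 0 0 -0.14 230; 0 0 -0.1 0 0 -0.28 230; 0 0 -0.4 0 0 -0.42 230; 0 0 -0.7 0 0 -0.56 230; 0 0 -1 0 0 -0.7 230'| egrep 'pos|cont|wid'; done
```

```text
ee_pos: [445.4, 35.6, 91.6]
contact_force: [2.1, -1.1, -6.9]
ee_pos: [445.1, 36.1, 92.6]
contact_force: [1.4, 0.4, -4.7]
width: 10.8
ee_pos: [445.4, 35.6, 93.6]
contact_force: [1.9, -0.5, -5.6]
ee_pos: [445.1, 36.1, 94.5]
contact_force: [1.0, 0.8, -5.0]
width: 10.8
ee_pos: [445.4, 35.6, 95.6]
contact_force: [1.5, -0.4, -6.5]
ee_pos: [445.1, 36.1, 96.6]
contact_force: [1.7, 1.6, -5.8]
width: 11.0
ee_pos: [445.4, 35.6, 97.6]
contact_force: [2.5, -0.7, -5.8]
ee_pos: [445.1, 36.1, 98.5]
contact_force: [1.4, 1.4, -4.4]
width: 10.8
```

```bash
for i in 1 2 3 4; do python3 -m crank '0 0 0 0 0 0.14 230; 0 0 -0.1 0 0 0.28 230; 0 0 -0.4 0 0 0.42 230; 0 0 -0.7 0 0 0.56 230; 0 0 -1 0 0 0.7 230' | egrep 'pos|cont'; python3 -m crank '0 0 0 0 0 -0.14 230; 0 0 -0.1 0 0 -0.28 230; 0 0 -0.4 0 0 -0.42 230; 0 0 -0.7 0 0 -0.56 230; 0 0 -1 0 0 -0.7 230'| egrep 'pos|cont|wid'; done
```

```text
ee_pos: [445.4, 35.6, 99.6]
contact_force: [1.8, -0.0, -6.0]
ee_pos: [445.2, 36.1, 100.6]
contact_force: [0.7, 0.8, -5.7]
width: 10.9
ee_pos: [445.5, 35.5, 101.6]
contact_force: [2.9, -0.9, -5.8]
ee_pos: [445.3, 36.2, 102.6]
contact_force: [2.4, 2.4, -6.0]
width: 10.8
ee_pos: [445.4, 35.7, 103.8]
contact_force: [-1.2, 2.3, 2.6]
ee_pos: [444.9, 35.8, 105.0]
contact_force: [-0.7, 0.5, -0.2]
width: 11.0
ee_pos: [444.9, 35.7, 106.0]
contact_force: [0.7, 0.0, -0.3]
ee_pos: [444.8, 35.8, 106.9]
contact_force: [-0.5, -0.4, -0.6]
width: 11.0
```

Free. I'll lift it and find the bowl.

```bash
python3 -m crank '0 0 -5 0 0 0 230; 0 0 -15 0 0 0 230; 0 0 -35 0 0 0 230; 0 0 -60 0 0 0 230; 0 0 -72 0 0 0 230' | egrep 'pos|cont|wid'
python3 - <<'E'
from h import *
b=bowl();print(b);print(go([b[0][0],b[0][1],180],2.02),bot.observe()['clock'])
E
```

```text
ee_pos: [446.1, 35.7, 181.7]
contact_force: [0.3, 0.8, -0.8]
width: 11.0
(array([361.7, 318.2]), 220, array([362.5, 319.4]), array([109.7, 115.9]))
([array([ 82.4, 283.2,   2.4]), np.float64(-0.439)], 'yaw', np.float64(1.581), 'tilt fix', array([ 0.0005,  0.007 , -0.    ])) 55.5
```

Run:
```python
from h import *
print(bot.observe()['joints'].round(2))
for n in ("scene","top"):
    p,d=grab_frame(n);W=world(d,camera_model(n))
    for k in blobs(p,'orange',8)+blobs(p,'peach',8):
        k=k&(W[:,:,2]>70)&(W[:,:,2]<90)&(W[:,:,1]>260)&(W[:,:,1]<380)&(W[:,:,0]<430)
        if k.sum()>5:
            X=W[k];print(n,k.sum(),np.median(X,0).round(1),np.percentile(X,[5,95],axis=0).round().tolist())
```

```text
[ 0.05  0.18  1.94  0.    1.02 -1.53]
scene 32 [375.3 312.3  76.4] [[365.0, 306.0, 74.0], [386.0, 321.0, 78.0]]
scene 37 [345.6 308.9  76.1] [[335.0, 303.0, 73.0], [358.0, 316.0, 78.0]]
top 8 [344.8 304.7  76.4] [[339.0, 301.0, 73.0], [352.0, 307.0, 79.0]]
top 85 [364.4 312.1  76. ] [[337.0, 304.0, 72.0], [387.0, 322.0, 79.0]]
```

```bash
python3 -m crank '9 35 0 0 0 0.13 230; 18 70 0 0 0 0.26 230; 27 105 0 0 0 0.39 230; 36 140 0 0 0 0.52 230; 45 175 0 0 0 0.65 230' | egrep 'pos|cont|wid'
python3 - <<'E'
from h import *
print(go([360,335,181],0.355))
E
```

```text
ee_pos: [396.7, 211.1, 178.1]
contact_force: [0.5, -0.1, -0.3]
width: 10.4
([array([103.8,  77. ,  -2.9]), np.float64(0.571)], 'yaw', np.float64(0.926), 'tilt fix', array([-0.0015, -0.0008, -0.    ]))
```

```bash
python3 -m crank '26 19 0 0 0 0.14 230; 52 38 0 0 0 0.28 230; 78 57 0 0 0 0.42 230; 104 76 0 0 0 0.56 230; 104 76 0 0 0 0.57 230' | egrep 'pos|cont|wid'
python3 -m crank '0 0 0 0 0 0 230; 0 0 0 0 0 0 230; 0 0 0 0 0 0 230' | egrep 'pos|cont|wid'
python3 - <<'E'
from h import *
b=bowl();print(b);print(go([b[0][0]-2,b[0][1]+17,79],.355))
E
```

```text
ee_pos: [358.4, 335.7, 178.0]
contact_force: [0.3, -0.5, 0.3]
width: 11.2
ee_pos: [359.7, 332.0, 178.7]
contact_force: [-0.7, -0.3, -0.7]
width: 11.2
(array([362.9, 322. ]), 211, array([363.55, 320.7 ]), array([109.5, 117.6]))
([array([ 6.1,  3.5, 99.8]), np.float64(0.007)], 'yaw', np.float64(0.362), 'tilt fix', array([-0.0004,  0.0002, -0.    ]))
```

```bash
python3 -m crank '4 1 20 0 0 0 230; 4 1 45 0 0 0 230; 4 1 70 0 0 0 230; 4 1 88 0 0 0 230; 4 1 97 0 0 0 230' | egrep 'pos|cont|wid'
python3 -m crank '0 0 0 0 0 0 230; 0 0 0 0 0 0 150; 0 0 0 0 0 0 150; 0 0 0 0 0 0 150; 0 0 0 0 0 0 150' | egrep 'pos|cont|wid'
python3 -m crank '0 0 -30 0 0 0 150; 0 0 -60 0 0 0 150; 0 0 -100 0 0 0 150; 0 0 -130 0 0 0 150; 0 0 -160 0 0 0 150' | egrep 'pos|cont|wid'
python3 - <<'E'
from h import *
p,d=grab_frame("scene");cv2.imwrite("pics/s4.png",cv2.resize(p[140:340,80:360,::-1],None,fx=2.8,fy=2.8,interpolation=cv2.INTER_CUBIC))
print(go([400,0,250],1.3))
E
```

```text
ee_pos: [371.8, 346.8, 90.9]
contact_force: [15.1, 11.7, 56.0]
width: 11.1
ee_pos: [358.5, 336.3, 81.2]
contact_force: [-0.8, -0.4, -0.5]
width: 35.2
ee_pos: [358.7, 336.7, 242.7]
contact_force: [0.4, 0.6, -0.6]
width: 35.6
([array([-330.4,  -83.4,   -4.1]), np.float64(-0.937)], 'yaw', np.float64(0.363), 'tilt fix', array([ 0.008 , -0.0031, -0.    ]))
```

View pics/s4.png

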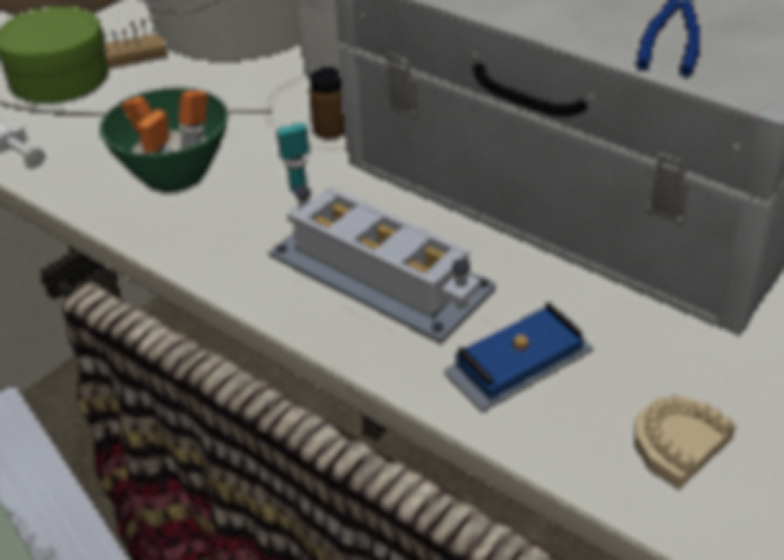

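All three plugs are in the bowl at crop (165,120), the bar is flat and empty, and the bottle hasn't moved. Now I'll move over the seat and cast to measure them.

```bash
python3 -m crank '-44 -11 0 0 0 -0.12 0; -88 -22 0 0 0 -0.24 0; -132 -33 0 0 0 -0.36 0; -176 -44 0 0 0 -0.48 0; -220 -55 0 0 0 -0.6 0' | egrep 'pos|cont|wid'
python3 - <<'E'
from h import *
print(go([400,-130,260],1.57))
E
```

```text
ee_pos: [385.0, 112.8, 241.2]
contact_force: [0.5, -0.1, -0.1]
width: 85.2
([array([-151.3, -190.5,  -18.7]), np.float64(-0.609)], 'yaw', np.float64(0.961), 'tilt fix', array([-0.001 , -0.0008, -0.    ]))
```

```bash
python3 -m crank '-30 -38 -4 0 0 -0.12 0; -60 -76 -8 0 0 -0.24 0; -90 -114 -12 0 0 -0.36 0; -120 -152 -16 0 0 -0.48 0; -151 -190 -19 0 0 -0.6 0' | egrep 'pos|cont|wid'
python3 -m crank '0 0 0 0 0 0 0; 0 0 0 0 0 0 0; 0 0 0 0 0 0 0' | egrep 'pos|cont|wid'
cat >> h.py <<'E'
def rect(k,m,z):
    v,u=np.nonzero(k);P=np.array([ray(m,a,b,z)[:2] for a,b in zip(u,v)],np.float32)
    (c,wh,ang)=cv2.minAreaRect(P);B=cv2.boxPoints((c,wh,ang));e=[B[1]-B[0],B[2]-B[1]]
    l=max(e,key=np.linalg.norm); return np.round(c,1),np.round(sorted(wh),1),'long yaw',round(np.arctan2(l[1],l[0])%np.pi,3)
E
python3 - <<'E'
from h import *
m=camera_model("wrist");p,d=grab_frame("wrist");cv2.imwrite("pics/w5.png",p[:,:,::-1]);np.savez("w5.npz",p=p,d=d,**m)
W=world(d,m);print(tcp()[1])
k=(W[:,:,2]>8)&(W[:,:,2]<35)&(W[:,:,0]>420)&(W[:,:,0]<540)&(W[:,:,1]<-140)&(W[:,:,1]>-270)
n,l,s,ce=cv2.connectedComponentsWithStats(k.astype(np.uint8));i=1+np.argmax(s[1:,4]);k=l==i
print('cast',s[i,4],ce[i],rect(k&(W[:,:,2]<30),m,15))
X=W[k];P=X[:,:2].astype(np.float32);(c,wh,a)=cv2.minAreaRect(P);print(c,wh,a,np.percentile(X[:,2],[5,50,95]))
for b in blobs(p,'blue',300):
    b=b&(W[:,:,2]>15)&(W[:,:,2]<25);
    if b.sum()>200:print('seat',b.sum(),rect(b,m,20))
    X=W[b]
E
```

```text
ee_pos: [397.4, -97.2, 258.2]
contact_force: [0.4, -0.2, 0.4]
width: 85.7
ee_pos: [397.6, -94.7, 258.1]
contact_force: [-0.1, -0.4, 0.3]
width: 85.3
[397.68966561 -94.43061554 258.22919431]
cast 1699 [178.61977634 227.03237198] (array([ 486.4, -197.6]), array([59.7, 70.9]), 'long yaw', np.float32(0.142))
(488.1541748046875, -197.8777313232422) (69.49382781982422, 56.25844192504883) 3.0512642860412598 [13.5321393  16.75035891 24.87324642]
seat 1793 (array([453.5, -69.5]), array([44.3, 89.5]), 'long yaw', np.float32(3.062))
```

View pics/w5.png

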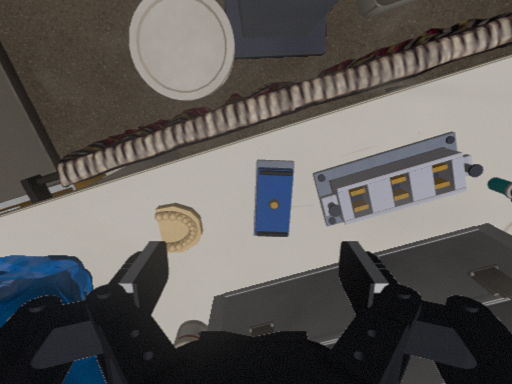

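The cast at (178,228) has its flat end toward image left (world -y) and its 70 mm side along world x. The seat with its brass pin is at (274,202), long axis near world x. I'll move closer over the cast for its flat edge, picking up a second look at the seat on the way.

Run:
```python
from h import *
print(go([415,-70,200],1.57));print(go([440,-198,200],1.62))
```

```text
([array([-16.4,  25. ,  58.2]), np.float64(-0.038)], 'yaw', np.float64(1.532), 'tilt fix', array([ 0.0007, -0.0011,  0.    ]))
([array([ -46.3, -101.9,   58.1]), np.float64(-0.088)], 'yaw', np.float64(1.532), 'tilt fix', array([ 0.0007, -0.0011,  0.    ]))
```

```bash
python3 -m crank '-8 13 30 0 0 -0.02 0; -16 25 58 0 0 -0.04 0; -16 25 58 0 0 -0.04 0; -16 25 58 0 0 -0.04 0; -16 25 58 0 0 -0.04 0' | egrep 'pos'
cat > meas.py <<'E'
from h import *
import sys
m=camera_model("wrist");p,d=grab_frame("wrist");W=world(d,m);print(tcp()[1].round(1))
if sys.argv[1]=='seat':
    for b in blobs(p,'blue',300):
        b=b&(W[:,:,2]>15)&(W[:,:,2]<25)
        if b.sum()>500: print('seat',b.sum(),rect(b,m,20))
    # pin: orange/brass dot within seat
    h=cv2.cvtColor(p,cv2.COLOR_RGB2HSV);k=cv2.inRange(h,(10,90,90),(28,255,255))>0
    k&=(abs(W[:,:,0]-452)<15)&(abs(W[:,:,1]+71)<15);v,u=np.nonzero(k);print('pin',k.sum(),ray(m,u.mean(),v.mean(),24).round(1))
else:
    h=cv2.cvtColor(p,cv2.COLOR_RGB2HSV)
    k=(cv2.inRange(h,(8,40,110),(24,170,255))>0)&(abs(W[:,:,0]-488)<60)&(abs(W[:,:,1]+198)<55)
    n,l,s,ce=cv2.connectedComponentsWithStats(k.astype(np.uint8));i=1+np.argmax(s[1:,4]);k=l==i
    print('cast',s[i],rect(k,m,14))
    X=W[k&(W[:,:,2]>9)]
    (c,wh,a)=cv2.minAreaRect(X[:,:2].astype(np.float32));print(np.round(c,1),np.round(wh,1),a)
    # flat edge: lowest-y point of the outline per x bin
    e=[(x,np.percentile(X[abs(X[:,0]-x)<2,1],2)) for x in range(464,514,4)]
    e=np.array(e);f=np.polyfit(e[:,0],e[:,1],1);print('edge yaw',np.arctan(f[0]).round(3),(e[:,1]-np.polyval(f,e[:,0])).round(1))
cv2.imwrite(sys.argv[2],p[:,:,::-1])
E
python3 meas.py seat pics/w6.png
python3 - <<'E'
from h import *
print(go([440,-198,200],1.62))
E
```

```text
ee_pos: [415.6, -71.1, 201.9]
[415.6 -71.3 202. ]
seat 2507 (array([453.8, -69.4]), array([44.5, 90.5]), 'long yaw', np.float32(3.064))
pin 56 [455.  -69.3  24. ]
([array([ -24.3, -126.8,    2.2]), np.float64(-0.048)], 'yaw', np.float64(1.572), 'tilt fix', array([-0.0006,  0.0025,  0.    ]))
```

```bash
python3 -m crank '-8 -42 0 0 0 -0.02 0; -16 -85 0 0 0 -0.04 0; -24 -127 0 0 0 -0.05 0; -24 -127 0 0 0 -0.05 0; -24 -127 0 0 0 -0.05 0' | egrep 'pos'
python3 -m crank '0 0 0 0 0 0 0; 0 0 0 0 0 0 0' | egrep 'pos'
python3 meas.py cast pics/w7.png
```

```text
ee_pos: [439.1, -199.1, 201.4]
ee_pos: [438.9, -197.2, 201.1]
[ 438.9 -197.2  201. ]
cast [ 223  184   52   57 2369] (array([ 488.5, -199. ]), array([57.5, 69. ]), 'long yaw', np.float32(0.069))
[ 487.9 -198.4] [68.4 56.1] 3.615779161453247
edge yaw 0.061 [-1.   0.2  1.1 -0.5  0.1 -0.1 -0.2  0.8  0.6 -0.6  0.3  0.2 -0.7]
```

View pics/w7.png

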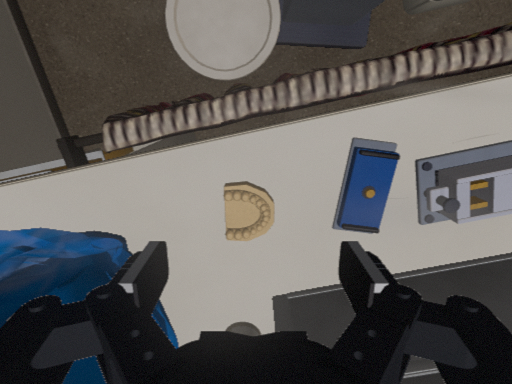

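The cast at (250,211) is whole in view, with a flat edge yaw of about 0.065 and a 57 x 69 mm outline. The bag at (90,270) is clear of the fingers. Descending in stages.

Run:
```python
from h import *
print(go([488.3,-198.7,60],1.636))
```

```text
([array([-49.2,  -4.1, 141.1]), np.float64(-0.013)], 'yaw', np.float64(1.623), 'tilt fix', array([0.0001, 0.0003, 0.    ]))
```

```bash
python3 -m crank '-20 -2 35 0 0 -0.01 0; -40 -4 70 0 0 -0.013 0; -49 -4 105 0 0 -0.013 0; -49 -4 130 0 0 -0.013 0; -49 -4 141 0 0 -0.013 0' | egrep 'pos|cont'
python3 -m crank '0 0 0 0 0 0 0; 0 0 0 0 0 0 0; 0 0 0 0 0 0 0; 0 0 0 0 0 0 0' | egrep 'pos'
python3 - <<'E'
from h import *
print(go([488.3,-198.7,17],1.636))
E
```

```text
ee_pos: [487.1, -198.2, 57.5]
contact_force: [0.4, -0.1, 0.7]
ee_pos: [488.9, -200.0, 61.1]
([array([ 0.7,  1.4, 44.1]), np.float64(-0.002)], 'yaw', np.float64(1.634), 'tilt fix', array([-0.0012,  0.0025,  0.    ]))
```

```bash
python3 -m crank '1 1 15 0 0 0 0; 1 1 30 0 0 0 0; 1 1 40 0 0 0 0; 1 1 44 0 0 0 0; 1 1 44 0 0 0 0' | egrep 'pos|cont'
python3 -m crank '0 0 0 0 0 0 40; 0 0 0 0 0 0 70; 0 0 0 0 0 0 110; 0 0 0 0 0 0 140; 0 0 0 0 0 0 140' 40| egrep 'pos|cont|wid|gri'
python3 -m crank '0 0 0 0 0 0 140; 0 0 0 0 0 0 140; 0 0 0 0 0 0 140'| egrep 'pos|cont|wid|gri'
```

```text
ee_pos: [487.2, -198.8, 15.6]
contact_force: [-0.2, -0.2, 0.0]
ee_pos: [487.7, -199.0, 16.6]
contact_force: [-0.9, 0.4, 6.5]
width: 54.9
gripper_force: 42.8
ee_pos: [487.6, -199.0, 16.6]
contact_force: [-1.1, -1.2, 5.9]
width: 54.8
gripper_force: 42.8
```

```bash
python3 -m crank '0 0 -8 0 0 0 140; 0 0 -25 0 0 0 140; 0 0 -45 0 0 0 140; 0 0 -70 0 0 0 140; 0 0 -70 0 0 0 140' 50| egrep 'pos|cont|wid|gri'
python3 - <<'E'
from h import *
print(go([454,-69.4,87],1.493))
E
```

```text
ee_pos: [489.1, -199.5, 88.7]
contact_force: [1.0, -0.6, -1.4]
width: 54.2
gripper_force: 54.3
([array([ 26.8, 132.1,   1.1]), np.float64(0.142)], 'yaw', np.float64(1.635), 'tilt fix', array([-0.0029,  0.006 ,  0.    ]))
```

```bash
python3 -m crank '5 26 0 0 0 0.03 140; 11 53 0 0 0 0.06 140; 16 80 0 0 0 0.09 140; 22 106 0 0 0 0.12 140; 27 132 0 0 0 0.142 140' | egrep 'pos|cont|wid|gri'
python3 -m crank '0 0 0 0 0 0 140; 0 0 0 0 0 0 140; 0 0 0 0 0 0 140; 0 0 0 0 0 0 140; 0 0 0 0 0 0 140' | egrep 'pos|cont|wid|gri'
python3 - <<'E'
from h import *
p,d=grab_frame("wrist");m=camera_model("wrist");W=world(d,m);cv2.imwrite("pics/w8.png",p[:,:,::-1])
print(go([454,-69.4,42],1.493))
h=cv2.cvtColor(p,cv2.COLOR_RGB2HSV);k=(cv2.inRange(h,(8,40,110),(24,170,255))>0)&(W[:,:,2]>75)&(W[:,:,2]<105)
X=W[k];print(k.sum(),X.min(0),X.max(0));print(cv2.minAreaRect(X[:,:2].astype(np.float32)),np.percentile(X[:,2],[2,50,98]))
E
```

```text
ee_pos: [450.7, -67.6, 84.9]
contact_force: [0.2, -0.1, -2.1]
width: 54.3
gripper_force: 54.3
ee_pos: [452.0, -69.4, 85.6]
contact_force: [-0.3, 0.2, -1.3]
width: 54.3
gripper_force: 54.3
([array([-2. ,  0. , 43.6]), np.float64(-0.001)], 'yaw', np.float64(1.492), 'tilt fix', array([ 0.0001,  0.0001, -0.    ]))
11089 [417.70924831 -98.46671784  83.03654285] [486.90936732 -40.8367777   96.48342509]
((452.6689147949219, -69.16171264648438), (55.79279327392578, 69.513916015625), 85.95703887939453) [84.17218544 85.73687997 94.6955698 ]
```

View pics/w8.png

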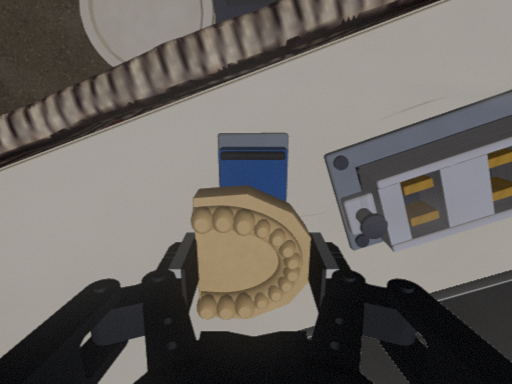

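The cast is held level at (250,250), teeth up and parallel to the seat end at (252,155). Lowering onto the seat.

```bash
python3 -m crank '-1.7 0 12 0 0 0 140; -1.7 0 24 0 0 0 140; -1.7 0 36 0 0 0 140; -1.7 0 42 0 0 0 140; -1.7 0 42 0 0 0 140' | egrep 'pos|cont|wid|gri'
python3 -m crank '0 0 0 0 0 0 140; 0 0 0 0 0 0 140; 0 0 0 0 0 0 140; 0 0 0 0 0 0 140; 0 0 0 0 0 0 140' | egrep 'pos|cont|wid|gri'
python3 - <<'E'
from h import *
print(go([453.6,-69.5,36.5],1.493))
E
```

```text
ee_pos: [453.1, -69.0, 43.1]
contact_force: [-0.1, -0.7, -0.8]
width: 54.2
gripper_force: 54.3
ee_pos: [453.7, -68.9, 43.9]
contact_force: [-0.5, -0.5, -1.3]
width: 54.4
gripper_force: 54.3
([array([ 0. , -0.6,  7.4]), np.float64(-0.0)], 'yaw', np.float64(1.493), 'tilt fix', array([0.    , 0.0006, 0.    ]))
```

```bash
python3 -m crank '0 -0.5 2 0 0 0 140; 0 -0.5 4 0 0 0 140; 0 -0.5 6 0 0 0 140; 0 -0.5 7 0 0 0 140; 0 -0.5 7.3 0 0 0 140' | egrep 'pos|cont|wid|gri'
python3 -m crank '0 0 0 0 0 0 140; 0 0 0 0 0 0 140; 0 0 0.3 0 0 0 140; 0 0 0.5 0 0 0 140' | egrep 'pos|cont|wid|gri'
```

```text
ee_pos: [453.5, -69.4, 36.6]
contact_force: [-1.9, 0.2, 6.4]
width: 54.5
gripper_force: 55.1
ee_pos: [453.5, -69.4, 36.6]
contact_force: [-3.1, -0.4, 11.5]
width: 54.5
gripper_force: 55.8
```

Seated (11 N upward). I'll release by opening gradually, then rise and check.

```bash
python3 -m crank '0 0 -0.5 0 0 0 80; 0 0 -0.5 0 0 0 60; 0 0 -0.5 0 0 0 40; 0 0 -0.5 0 0 0 0; 0 0 -0.5 0 0 0 0' 20| egrep 'pos|cont|wid|gri'
python3 -m crank '0 0 0 0 0 0 0; 0 0 -15 0 0 0 0; 0 0 -40 0 0 0 0; 0 0 -80 0 0 0 0; 0 0 -120 0 0 0 0' | egrep 'pos|cont|wid|gri'
python3 -m crank '10 0 -20 0 0 0 0; 30 0 -40 0 0 0 0; 45 0 -60 0 0 0 0; 45 0 -60 0 0 0 0; 45 0 -60 0 0 0 0' | egrep 'pos|cont'
python3 - <<'E'
from h import *
p,d=grab_frame("wrist");m=camera_model("wrist");W=world(d,m)
h=cv2.cvtColor(p,cv2.COLOR_RGB2HSV);k=(cv2.inRange(h,(8,40,110),(24,170,255))>0)&(W[:,:,2]>24)&(W[:,:,2]<60)&(abs(W[:,:,0]-454)<60)&(abs(W[:,:,1]+69)<60)
X=W[k];print(k.sum(),cv2.minAreaRect(X[:,:2].astype(np.float32)),np.percentile(X[:,2],[2,30,50,98]))
B=X[abs(X[:,2]-36)<2.5];A=np.c_[B[:,:2]-B[:,:2].mean(0),np.ones(len(B))];print('plane',np.linalg.lstsq(A,B[:,2],rcond=None)[0])
s,d=grab_frame("scene");a=cv2.resize(s[130:330,80:360,::-1],None,fx=2,fy=2,interpolation=cv2.INTER_CUBIC)
print(bowl()); cv2.imwrite("pics/f.png",np.vstack([a,np.zeros((0,560,3),np.uint8)]));cv2.imwrite("pics/w9.png",p[:,:,::-1])
E
```

```text
ee_pos: [453.5, -69.3, 36.3]
contact_force: [0.3, 0.7, -0.2]
width: 85.9
gripper_force: 0.0
ee_pos: [452.9, -69.3, 157.3]
contact_force: [0.3, -0.2, 0.0]
width: 85.5
gripper_force: 0.0
ee_pos: [408.8, -65.9, 216.5]
contact_force: [-0.1, 0.8, 0.2]
2420 ((453.5505676269531, -68.59635925292969), (55.82235336303711, 68.79380798339844), 85.27392578125) [34.29301045 35.57739263 36.21208137 45.23923733]
plane [-1.89468059e-03  4.96279398e-03  3.57026836e+01]
(array([363.6, 322.9]), 140, array([363.05, 318.25]), array([109.2, 107.4]))
```

View pics/w9.png

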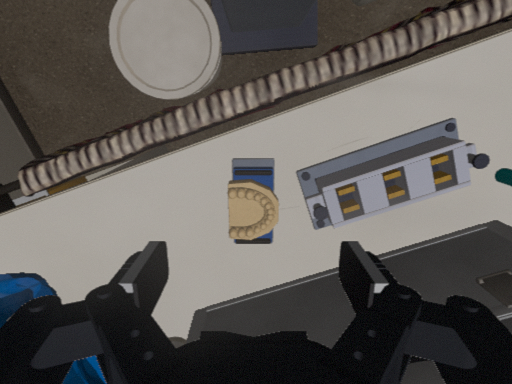

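View pics/f.png

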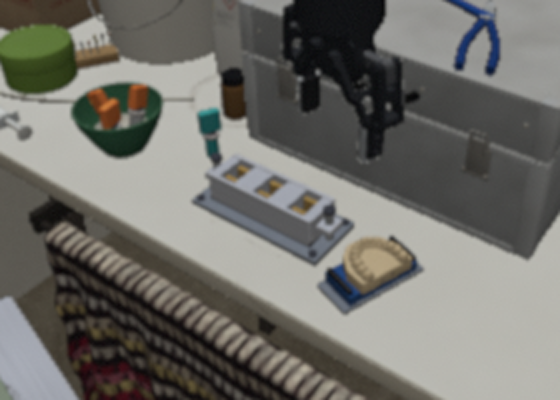

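The cast lies flat between the lips at wrist (252,212): its base top is 36 mm above the table as it should be, it is centred within 1 mm, and it is square to the seat. All three plugs are in the bowl at (118,105). Handing in.

```bash
python3 -m crank '0 0 -5 0 0 0 0; 0 0 -5 0 0 0 0; 0 0 -5 0 0 0 0' | head -1; python3 -c "
from station import bot
print(bot.close_job())"
```

```text
clock: 68.75
the job is handed in; nothing more can be done
None
```

I handed the job in at 68.75 s: all three orange plugs are in the green bowl and the cast lies flat and square on the seat, teeth up. Its height shows the pin held down, the bar stayed flat in every check picture, and the bottle and jar were not touched. One contact was hard: the third plug met the bowl at about 56 N while being lowered in, with no visible harm.

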